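# Fold the hold-down flap and close the packing case

## Task

Close up the packing case of printed parts: push the upright metal flap inside it all the way down over the parts first, then swing the wooden cover shut over it and press it fully closed. Only push and press, with nothing gripped, lifted or carried; leave the case where it stands, the two parts inside it, and the things around it undisturbed. Finish with the hand clear.

Things in the scene. Friction and masses are not known exactly. Their poses are not given: they have to be found in the camera images.
- packing_case: low plywood box with aluminium corners, 190 (its x) x 150 (its y) x 42 mm high with its walls, walls 6 mm, about 2 to 3 kg, standing loose on the table on rubber feet, near yaw 0 (within 0.3 rad). Origin at the centre of its underside, z up. The cover is hinged along its whole +y rim (the robot's left) and the flap just inside its -y wall (the robot's right); both hinge lines run along its x
- flap (a joint): angle of the inner flap, an aluminium sheet 168 mm along the case's x, 105 mm from hinge line to free edge, 4 mm thick. 0 = folded flat over the parts, 7 mm of the wall showing above its mid-plane; about 1.57 = standing upright at the -y wall; stop at 1.75. It folds towards +y of the case. Stiff friction hinge (0.08 N m, about 1 N at the free edge), no spring: stays where it is left
- flap_hinge (a point): middle of the flap's hinge line: case frame (0, -0.066, 0.035) m
- flap_edge (a point): middle of the flap's free edge, 105 mm from its hinge line
- cover (a joint): angle of the cover, a plywood board 190 mm along the case's x, 152 mm from hinge line to free edge, 8 mm thick (hinge line on its inner face, outer face 8 mm off it). 0 = shut flat on the rim, outer face 51 mm above the table; 1.57 = standing upright; more = leaning outwards to +y of the case; stop at 2.2. Closes towards -y. Stiff friction hinge (0.22 N m, about 1.5 N at the free edge), no spring: stays where it is left
- cover_hinge (a point): middle of the cover's hinge line: case frame (0, 0.076, 0.043) m
- cover_edge (a point): middle of the cover's free edge on its outer face, 152 mm from the hinge line
- part_a: pale leaf-shaped printed part, 45 x 130 x 8 mm, lying loose on the case floor in the well next to the flap's hinge; origin at the centre of its underside
- part_b: the same kind of part, lying loose in the second well, nearer the middle of the case; origin at the centre of its underside
- small_tin: bystander: small closed ink tin, diameter 60, 55 mm high, standing beyond the case's far (+x) end; origin under its centre
- spacer: bystander: white block 30 x 30 x 30 mm in front of the case's near (-x) end; origin under its centre
- star_knob: bystander: black star knob 40 mm across, 22 mm high, on the table on the flap's side of the case; origin under its centre
- counter: bystander: round white tally counter 52 x 46 mm, 21 mm high, on the table on the cover's side of the case, partly below the leaning cover; origin under its centre
- tape_roll: bystander: flat roll of masking tape, diameter 104, 25 mm high, on the table to the left; origin under its centre
Things that resemble listed ones, but are neither listed nor needed, are in the scene too. Leave any black or purple look-alike of the part_a alone.

How it is judged:
By the outcome, as a careful person would: the job done as asked, in the order asked, and still so for the second after the job is handed in, with the robot touching nothing.
It also fails if it takes over 58 s, if anything falls off the work surface, if the arm or the gripper's body presses on something with over 40 N, if the wrist force passes 120 N, or if a joint passes its speed limit or range.

## Robot

A 6-joint arm with a two-finger parallel gripper is mounted at the origin on a cart in front of the work surface, level with it; the furniture and walls round the work are solid. World frame = base frame: x ahead of the robot, y to its left, z up, the work surface at z = 0. Lengths are in m, angles in rad, forces in N, time in s.
With the tool pointing down it reaches from about 0.225 to 0.875 m from the base axis. Payload 3.4 kg.
Tool frame: the origin (TCP) lies on the centre line of the jaws, within the pads' length; the fingertips stand 17 mm ahead of it and the grasp point (between the pads) lies 2 mm behind it (nose_length is the distance from the TCP to the fingertips, in m); z points along the fingers, y is the line along which they close (so a half turn about z gives the same grasp; the last joint's range is limited). The gripper opens to 85 mm and grips with 20 to 120 N. Pads are 22 mm wide; open, the fingers measure 114 mm over their backs; the gripper's body (76 mm by 85 mm) begins 54 mm behind the grasp point. The pads swing forward as they close: fully open they stand 13 mm farther back than shut.
Start: joints at [-1.275, 0.276, 1.505, -0, 1.361, -0.121], TCP at [0.233, -0.526, 0.248] pointing down, gripper open.
Joint ranges: [-2.89, 2.89], [-0.75, 2.08], [0.22, 2.7], [-1.18, 4.32], [0.11, 2.71], [-2.7, 2.7]. Speed limits (rad/s): [2.57, 2.57, 3.14, 3.14, 3.14, 3.14].

## Interface

Orientations are given as a unit quaternion [w, x, y, z].
In Python, from rig import get_state, get_image, sign_off, find_in, place_of, nose_length gives the robot as it stands.
- The arm moves only by the tool apply_moves, never from a script. Its argument "deltas" is one flat list of numbers, 5 for each row, row after row: the finger opening in mm, from 0 to 85.4, then the shift along the tool's x, y, z in mm, then the turn about the tool's z in degrees. A call has 1 to 12 rows; each row is the pose to reach, as a shift and turn from the pose commanded when the call began, along the tool's axes at that moment; what a row does not reach only later rows make up. A row lasts 1/12 s, in which the tool goes at most 41.7 mm and 7.16 degrees, less where a joint would pass 70% of its speed; a pose out of reach is approached as far as the arm can. A call with a gripper value outside its range is refused whole. The fingers move at their own pace and stop on an object; "squeeze" is the grip in N (left out, the last holds). Time passes only in rows, so rows that repeat a pose let the fingers close. It gives the time, the measured TCP pose, the force, the opening and the grip force at its end, in the units of the state.
- get_state(): the state, without advancing time (a new reading comes with each control period).
- get_image(name): name is "scene" or "side" or "wrist"; returns a dict with "frame" (420x560x3 uint8, red, green, blue), "K" (3x3 intrinsics, pixels), "position" and "orientation" of the camera in the world. Camera axes: x right, y down, z forward; pixel columns grow to the right and rows downward; lengths in m; the calibration is good to about 2 mm. A picture is of the moment at which its call begins. There is no depth.
- sign_off(): hands the job in; it is judged then, once.
Trained networks look in a picture, given as the dict that the camera call returned (one of the last four; its "shot" number tells which), for a name from the list of things; names that differ only in an ending like _2 or _b are one class to them, and where a whole thing is asked for, a point or a joint stands for the part that bears it (a point fixed in the world has none). Each returns a list of dicts, best first, with "score" (0 to 1); they miss things now and then, are a little off and sometimes report something else, mostly with a low value. They report only what shows in the picture. A call takes as long as a camera call. They do not tell look-alikes from the thing itself.
- find_in(query, picture): "point" ([column, row] in pixels, amid what is visible of it).
- place_of(query, picture): "point" ([column, row] in pixels: a listed point, or the origin of a listed thing).
The state is a dict: "clock": time; "qpos": joint angles; "qd": joint speeds; "effort": joint torques, N m; "position": TCP position; "ee_rot": TCP orientation; "contact_force": force on the tool from outside, world axes, zero at the start; "moment": the same for the moment, N m; "width": finger opening in m; "gripper_force": force on a finger pad.
Only numpy, scipy, OpenCV 4.12 (cv2) and the standard library are available. Lean on these libraries where they do the work, as an engineer would, in place of code of your own. Each camera call takes 0.05 s, during which the arm holds its last target. There are 200 camera calls.

## Working session

There is one attempt and no reset: what is moved stays moved. The work goes in short steps, Python scripts to look and compute and a tool call to move; the robot and the scene stay as the last step left them, time stands still between calls to the robot, and variables do not carry over. Pictures are saved under pics/ and viewed, at most 10 in all, crops included, and the job is handed in when it is done.

Besides the shell and the picture viewer there is one more tool, called after ">>>" by a JSON object that holds its "name" and its "arguments", one argument or row to a line. apply_moves: Moves the arm, as the interface text tells. Its arguments: {"type":"object","properties":{"deltas":{"type":"array"},"squeeze":{"type":"number"}},"required":["deltas"]}

```bash
ls; mkdir -p pics; cat > h.py <<'E'
import numpy as np, cv2
from scipy.spatial.transform import Rotation as R
from rig import *
def rot(q): return R.from_quat([q[1],q[2],q[3],q[0]]).as_matrix()
def ray(im,p):
    d=rot(im["orientation"])@np.linalg.inv(im["K"])@np.array([p[0],p[1],1.]); return np.array(im["position"]),d
def at_z(im,p,z):
    o,d=ray(im,p); return o+d*(z-o[2])/d[2]
def proj(im,X):
    c=rot(im["orientation"]).T@(np.atleast_2d(X)-np.array(im["position"])).T
    u=np.array(im["K"])@c; return (u[:2]/u[2]).T
def tri(obs):
    A=np.zeros((3,3));b=np.zeros(3)
    for im,p in obs:
        o,d=ray(im,p);d=d/np.linalg.norm(d);M=np.eye(3)-np.outer(d,d);A+=M;b+=M@o
    return np.linalg.solve(A,b)
def save(im,n): cv2.imwrite("pics/"+n,im["frame"][:,:,::-1])
E
python3 - <<'E'
from h import *
s=get_state();print(s)
a=get_image("scene");b=get_image("side")
v=np.hstack([a["frame"],b["frame"]]);cv2.imwrite("pics/a.png",a["frame"][:,:,::-1]);cv2.imwrite("pics/b.png",b["frame"][:,:,::-1])
for n in ["packing_case","flap_hinge","flap_edge","cover_hinge","cover_edge","part_a","small_tin","spacer","star_knob","counter","tape_roll"]:
  o=[]
  for im,nm in ((a,"sc"),(b,"si")):
    r=place_of(n,im)[:2]
    print(n,nm,[(np.round(x["point"]).tolist(),round(x["score"],2), np.round(at_z(im,x["point"],0),3)[:2].tolist()) for x in r])
    if r:o.append((im,r[0]["point"]))
  if len(o)==2: 
    t=tri(o);print("   tri",np.round(t,3))
for im in(a,b):print(np.round(im["position"],3),np.round(rot(im["orientation"])[:,2],2))
E
```

```text
pics
{'clock': 0.0, 'qpos': array([-1.27502895e+00,  2.76587586e-01,  1.50614347e+00, -2.77290942e-06,
        1.36069635e+00, -1.20981886e-01]), 'qd': array([ 0.00142199, -0.00184643, -0.00117889, -0.00109806, -0.00055893,
        0.00201146]), 'effort': array([-6.47954621e-04, -4.16782451e+01, -2.45805109e+01, -5.05406169e-04,
        1.09358280e-02,  5.20038412e-06]), 'position': array([ 0.23261049, -0.52529968,  0.24743979]), 'ee_rot': array([-9.13753848e-04,  9.78367975e-01,  2.06870163e-01, -8.14202744e-05]), 'contact_force': array([ 0.29839156, -0.50023134, -0.09012159]), 'moment': array([ 0.01753295,  0.02039512, -0.01381622]), 'gripper_force': 0.0, 'width': 0.08568685466759032}
packing_case sc [([310.0, 265.0], 0.64, [0.484, -0.259])]
packing_case si [([305.0, 174.0], 0.27, [0.333, -0.255])]
   tri [ 0.401 -0.261  0.032]
flap_hinge sc [([338.0, 269.0], 0.65, [0.526, -0.307])]
flap_hinge si [([237.0, 169.0], 0.93, [0.488, -0.37]), ([239.0, 137.0], 0.29, [0.408, -0.522])]
   tri [ 0.502 -0.332  0.027]
flap_edge sc [([339.0, 224.0], 0.62, [0.654, -0.167])]
flap_edge si [([239.0
[... 571 characters left out ...]
.345, -0.256])]
small_tin si [([201.0, 212.0], 0.97, [0.649, -0.244])]
   tri [ 0.647 -0.256 -0.009]
spacer sc [([255.0, 292.0], 0.6, [0.333, -0.266])]
spacer si [([303.0, 176.0], 0.62, [0.343, -0.251])]
   tri [ 0.337 -0.259 -0.007]
star_knob sc [([345.0, 317.0], 0.68, [0.438, -0.429])]
star_knob si []
counter sc [([242.0, 254.0], 0.8, [0.378, -0.137]), ([344.0, 316.0], 0.46, [0.438, -0.426])]
counter si [([317.0, 202.0], 0.78, [0.372, -0.131])]
   tri [ 0.375 -0.134 -0.001]
tape_roll sc [([192.0, 184.0], 0.79, [0.436, 0.24])]
tape_roll si [([390.0, 312.0], 0.69, [0.435, 0.255])]
   tri [ 0.436  0.251 -0.004]
[-0.071 -0.904  0.656] [ 0.49  0.71 -0.5 ]
[0.975 0.793 0.879] [-0.36 -0.67 -0.64]
```

View pics/a.png

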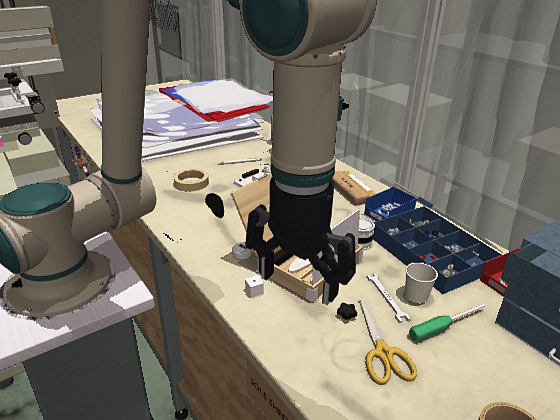

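View pics/b.png

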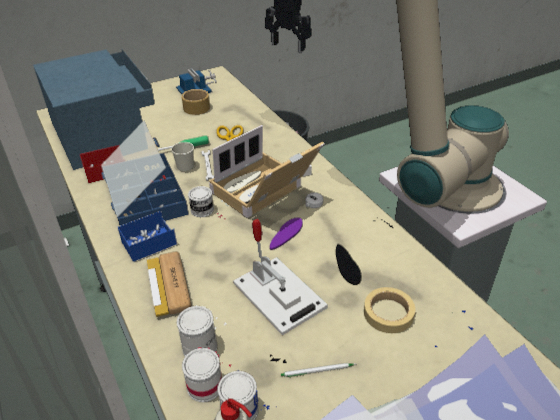

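```bash
python3 - <<'E'
from h import *
w=get_image("wrist");b=get_image("side")
print(np.round(w["position"],3),np.round(rot(w["orientation"]),2).tolist())
c=cv2.resize(b["frame"][110:270,170:380],None,fx=2.6,fy=2.6,interpolation=cv2.INTER_CUBIC)
W=w["frame"]
c=cv2.resize(c,(400,300))
cv2.imwrite("pics/c.png",cv2.resize(b["frame"][110:250,185:345],(800,700))[:600,:,::-1])
save(w,"w.png")
E
```

```text
[ 0.298 -0.496  0.375] [[0.4, -0.88, -0.26], [-0.91, -0.39, -0.11], [0.0, 0.28, -0.96]]
```

View pics/c.png

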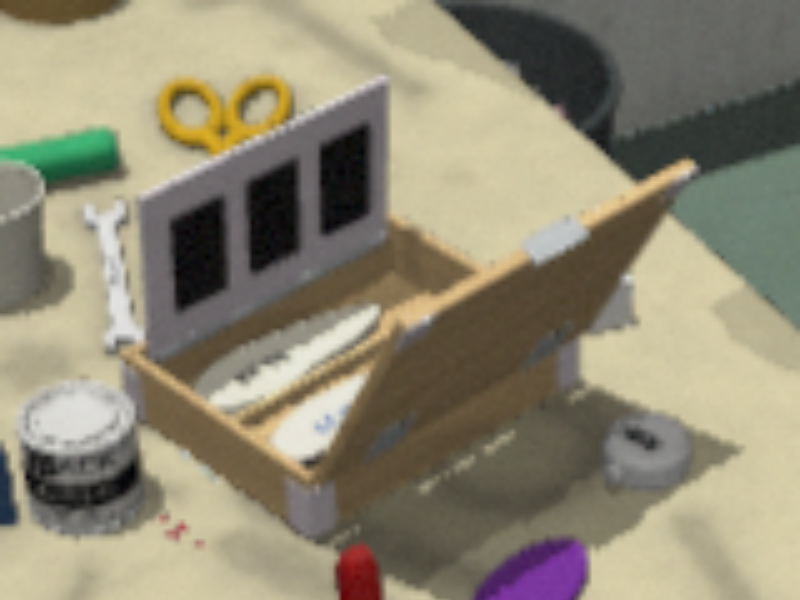

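View pics/w.png

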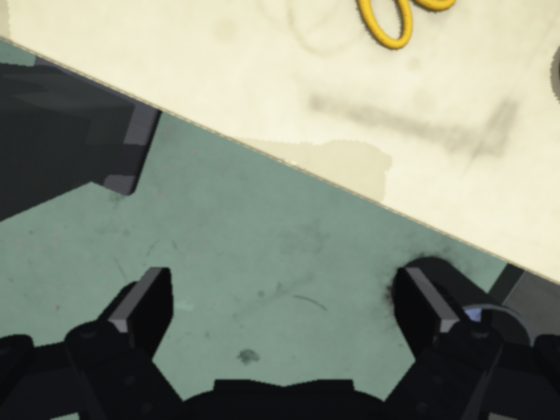

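Side crop: flap upright (full-frame top corners ~(263,126),(213,149)), the two pale parts inside, cover leaning out (edge corners ~(323,143),(266,176)), counter under it at (317,201). Look-alikes: purple leaf (287,233), black leaf (347,265) outside – left alone; parts in the case at (242,182),(250,195).

```bash
cat > fit.py <<'E'
from h import *
from scipy.optimize import least_squares
def model(p):
    x,y,w,f,c=p
    C,S=np.cos,np.sin
    def fl(px,r,n=0): return [px,-.066+r*C(f)-n*S(f),.035+r*S(f)+n*C(f)]
    def cv(px,r,n=0): return [px,.076-r*C(c)+n*S(c),.043+r*S(c)+n*C(c)]
    return fl,cv,lambda P: np.array(P)@np.array([[C(w),S(w),0],[-S(w),C(w),0],[0,0,1]])+[x,y,0]
E
python3 - <<'E'
from fit import *
b=get_image("side")
px=np.array([[262.6,125.6],[213,149],[214.4,180.4],[262.6,158],[247,207],[323,143.5],[266,176],[210,180],[299,187]])
def res(p):
    fl,cv,T=model(p)
    P=[fl(-.084,.105,-.002),fl(.084,.105,-.002),fl(.084,0),fl(-.084,0),[.095,.075,.042],cv(-.095,.152,.006),cv(.095,.152,.006),[.095,-.075,.042],[-.095,.075,.002]]
    return (proj(b,T(P))-px).ravel()
s=least_squares(res,[.47,-.26,0,1.57,2.0],loss="soft_l1")
print(np.round(s.x,3));print(np.round(s.fun.reshape(-1,2),1).tolist())
fl,cv,T=model(s.x)
print(np.round(T([fl(0,0),fl(0,.105),cv(0,0),cv(0,.152,.008)]),3))
# clamp handle
print(at_z(b,[264,272],.02),at_z(b,[257,222],.1))
E
```

```text
[ 0.485 -0.256  0.248  1.521  2.061]
[[0.3, -0.4], [-0.5, 0.6], [0.3, 1.9], [-0.1, -0.9], [-0.8, -0.7], [1.5, -0.2], [-0.4, -0.2], [-1.0, 0.4], [2.0, -0.2]]
[[ 0.501 -0.32   0.035]
 [ 0.5   -0.315  0.14 ]
 [ 0.467 -0.182  0.043]
 [ 0.447 -0.106  0.173]]
[0.61534345 0.04066495 0.02      ] [ 0.59141027 -0.03245225  0.1       ]
```

>>> {"name": "apply_moves", "arguments": {
  "deltas": [0,0,0,0,5,0,0,0,0,9.7,0,0,0,0,9.7],
  "squeeze": 20
}}

```text
clock: 1.6
position: [0.2328, -0.5258, 0.2483]
ee_rot: [0.0, 0.992, 0.123, 0.0]
contact_force: [0.8, -0.0, 0.0]
width: 0.0515
gripper_force: 0.0
```

```bash
cat > st.py <<'E'
from fit import *
s=get_state();p=s["position"]-np.array([.485,-.256,0]);w=.248
c=np.array([p[0]*np.cos(w)+p[1]*np.sin(w),-p[0]*np.sin(w)+p[1]*np.cos(w),p[2]])
M=rot(s["ee_rot"]);print("t",round(s["clock"],2),"case",np.round(c,4),"toolx yaw",round(np.arctan2(M[1,0],M[0,0]),3),"F",np.round(s["contact_force"],1),"w",round(s["width"],3))
E
python3 st.py; python3 -c "
from rig import *
print(nose_length() if callable(nose_length) else nose_length)"
```

```text
t 1.6 case [-0.3107 -0.1997  0.2483] toolx yaw 0.246 F [ 0.8 -0.   0. ] w 0.052
0.017
```

>>> {"name": "apply_moves", "arguments": {
  "deltas": [0,39,-9,0,0,0,78,-18,0,0,0,117,-28,0,0,0,156,-37,0,0,0,195,-46,0,0,0,234,-55,0,0,0,273,-65,0,0,0,311,-74,0,0,0,311,-74,36,0,0,311,-74,72,0,0,311,-74,108,0,0,311,-74,108,0]
}}

```text
clock: 2.6
position: [0.5126, -0.374, 0.1328]
ee_rot: [-0.006, 0.992, 0.125, -0.005]
contact_force: [-0.8, 1.1, -1.7]
width: 0.0
gripper_force: 0.0
```

```bash
python3 st.py; python3 - <<'E'
from h import *
b=get_image("side");cv2.imwrite("pics/d.png",cv2.resize(b["frame"][90:230,170:350],(720,560))[:,:,::-1])
E
```

```text
t 2.6 case [-0.0022 -0.1212  0.1328] toolx yaw 0.25 F [-0.8  1.1 -1.7] w 0.0
```

View pics/d.png

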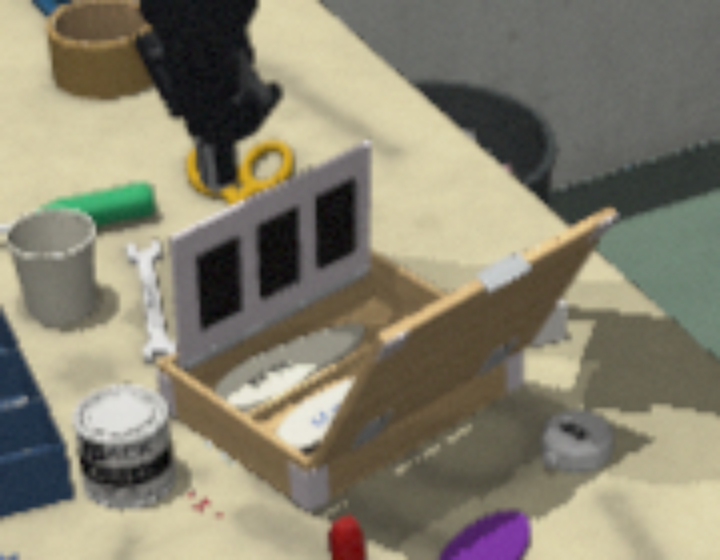

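>>> {"name": "apply_moves", "arguments": {
  "deltas": [0,0,-15,0,0,0,0,-30,0,0,0,0,-43,0,0,0,0,-55,1,0,0,0,-66,3,0,0,0,-77,6,0,0,0,-87,11,0,0,0,-97,17,0,0,0,-106,25,0,0,0,-106,25,0]
}}

```text
clock: 3.48
position: [0.4882, -0.2721, 0.1132]
ee_rot: [-0.002, 0.992, 0.124, -0.002]
contact_force: [0.1, 0.3, -0.3]
width: -0.0
gripper_force: 0.0
```

```bash
python3 st.py; python3 - <<'E'
from h import *
b=get_image("side");cv2.imwrite("pics/e.png",cv2.resize(b["frame"][90:230,170:350],(720,560))[:,:,::-1])
E
```

```text
t 3.48 case [-0.0009 -0.0164  0.1132] toolx yaw 0.249 F [ 0.1  0.3 -0.3] w -0.0
```

View pics/e.png

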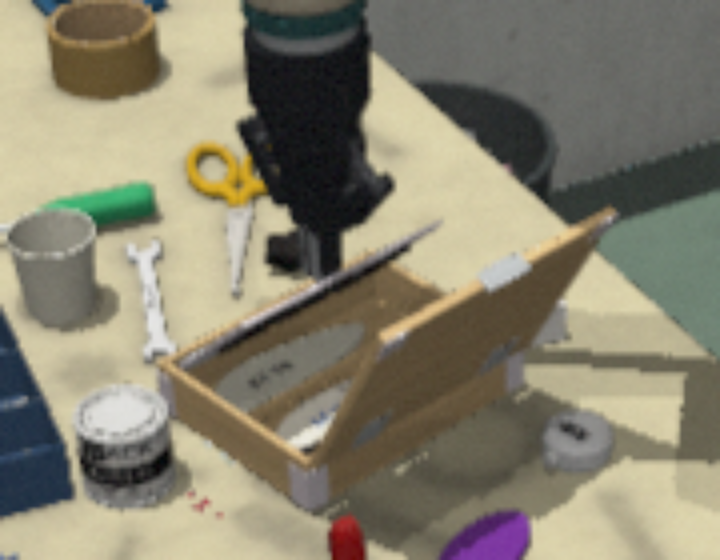

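>>> {"name": "apply_moves", "arguments": {
  "deltas": [0,0,-8,8,0,0,0,-14,18,0,0,0,-20,28,0,0,0,-24,39,0,0,0,-26,48,0,0,0,-27,55,0,0,0,-27,59,0,0,0,-27,61,0,0,0,-27,63,0,0,0,-27,63,0]
}}

```text
clock: 4.37
position: [0.4832, -0.2487, 0.0539]
ee_rot: [-0.0, 0.992, 0.123, -0.0]
contact_force: [-2.3, 3.6, 11.6]
width: -0.0006
gripper_force: 5.7
```

```bash
python3 st.py
```

```text
t 4.37 case [0.0001 0.0075 0.0539] toolx yaw 0.247 F [-2.3  3.6 11.6] w -0.001
```

>>> {"name": "apply_moves", "arguments": {
  "deltas": [0,0,0,2,0,0,0,0,2,0,0,0,0,0,0,0,0,0,-35,0,0,0,0,-75,0,0,0,0,-115,0,0,0,0,-155,0,0,0,0,-195,0,0,0,0,-205,0,0,0,0,-205,0]
}}

```text
clock: 5.2
position: [0.4855, -0.2505, 0.2618]
ee_rot: [0.003, 0.992, 0.123, 0.004]
contact_force: [0.1, -0.6, -0.8]
width: 0.0002
gripper_force: 0.0
```

```bash
python3 st.py; python3 - <<'E'
from h import *
b=get_image("side");cv2.imwrite("pics/f.png",cv2.resize(b["frame"][90:270,170:400],(736,576))[:,:,::-1])
E
```

```text
t 5.2 case [0.0019 0.0052 0.2618] toolx yaw 0.247 F [ 0.1 -0.6 -0.8] w 0.0
```

View pics/f.png

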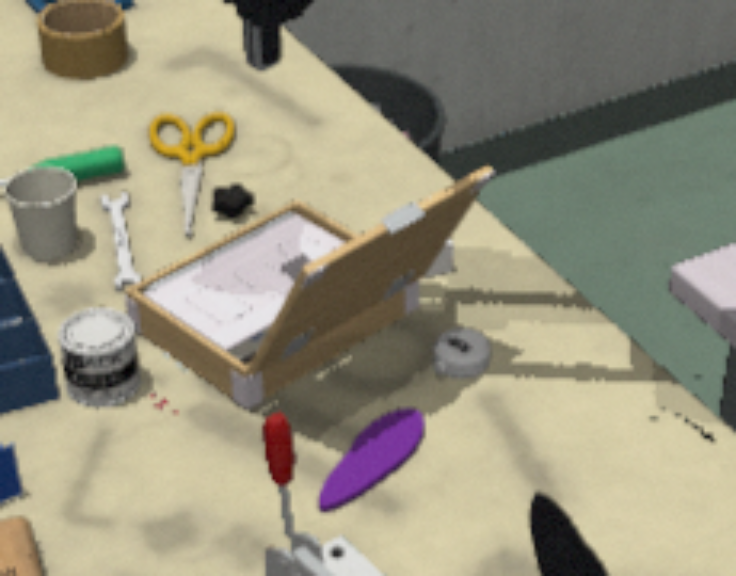

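>>> {"name": "apply_moves", "arguments": {
  "deltas": [0,-5,-35,0,0,0,-10,-75,0,0,0,-15,-115,0,0,0,-15,-155,0,0,0,-15,-190,0,0,0,-15,-200,0,0,0,-15,-200,35,0,0,-15,-200,70,0,0,-15,-200,98,0,0,-15,-200,98,0]
}}

```text
clock: 6.08
position: [0.4147, -0.0573, 0.153]
ee_rot: [-0.003, 0.992, 0.124, -0.007]
contact_force: [-0.4, 0.3, -0.4]
width: 0.0004
gripper_force: 0.0
```

```bash
python3 st.py; python3 - <<'E'
from h import *
b=get_image("side");cv2.imwrite("pics/g.png",cv2.resize(b["frame"][50:270,150:400],(750,600))[:,:,::-1])
E
```

```text
t 6.08 case [-0.0193  0.2098  0.153 ] toolx yaw 0.248 F [-0.4  0.3 -0.4] w 0.0
```

View pics/g.png

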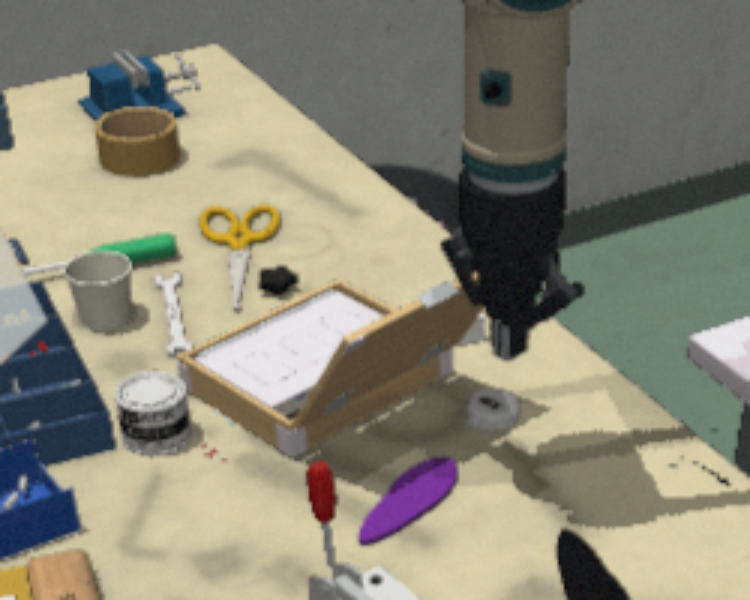

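>>> {"name": "apply_moves", "arguments": {
  "deltas": [0,0,10,-15,0,0,0,30,-15,0,0,0,48,-15,0,0,0,64,-15,0,0,0,80,-16,0,0,0,95,-16,0,0,0,109,-16,0,0,0,125,-17,0,0,0,140,-17,0,0,0,155,-14,0,0,0,170,-9,0,0,0,170,-9,0]
}}

```text
clock: 7.13
position: [0.4626, -0.227, 0.1673]
ee_rot: [0.001, 0.992, 0.123, -0.0]
contact_force: [0.3, 1.0, 0.3]
width: 0.0003
gripper_force: 0.0
```

```bash
python3 st.py; python3 - <<'E'
from h import *
b=get_image("side");cv2.imwrite("pics/h.png",cv2.resize(b["frame"][50:270,150:400],(750,600))[:,:,::-1])
E
```

```text
t 7.13 case [-0.0146  0.0337  0.1673] toolx yaw 0.246 F [0.3 1.  0.3] w 0.0
```

View pics/h.png

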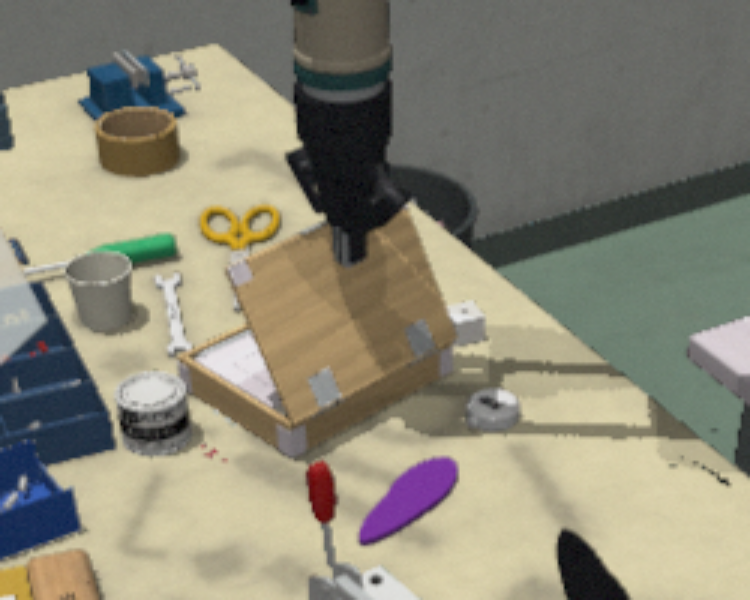

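>>> {"name": "apply_moves", "arguments": {
  "deltas": [0,0,14,7,0,0,0,28,16,0,0,0,39,26,0,0,0,50,39,0,0,0,58,53,0,0,0,66,68,0,0,0,70,82,0,0,0,72,93,0,0,0,72,98,0,0,0,72,101,0,0,0,72,103,0,0,0,72,103,0]
}}

```text
clock: 8.18
position: [0.4789, -0.2939, 0.0679]
ee_rot: [0.001, 0.992, 0.124, -0.0]
contact_force: [-6.1, 1.2, 17.6]
width: 0.0002
gripper_force: 8.8
```

```bash
python3 st.py
```

```text
t 8.18 case [-0.0152 -0.0353  0.0679] toolx yaw 0.248 F [-6.1  1.2 17.6] w 0.0
```

>>> {"name": "apply_moves", "arguments": {
  "deltas": [0,0,0,1,0,0,0,0,1,0,0,0,0,-3,0,0,0,0,-30,0,0,0,0,-70,0,0,0,0,-110,0,0,0,0,-150,0,0,-40,20,-170,0,0,-80,50,-170,0,0,-120,80,-170,0,0,-150,110,-170,0,0,-150,110,-170,0]
}}

```text
clock: 9.18
position: [0.3584, -0.4397, 0.2356]
ee_rot: [0.001, 0.992, 0.123, -0.001]
contact_force: [0.5, 0.2, -0.1]
width: -0.0002
gripper_force: 0.0
```

```bash
python3 st.py; python3 - <<'E'
from h import *
b=get_image("side");a=get_image("scene")
cv2.imwrite("pics/i.png",cv2.resize(np.vstack([b["frame"][90:240,180:380],a["frame"][190:340,190:390]]),(800,1200))[:,:,::-1])
cv2.imwrite("pics/i.png",np.hstack([cv2.resize(f,(400,300)) for f in (b["frame"][100:250,180:380],a["frame"][190:340,190:390])])[:,:,::-1])
E
```

```text
t 9.18 case [-0.1678 -0.147   0.2356] toolx yaw 0.246 F [ 0.5  0.2 -0.1] w -0.0
```

View pics/i.png

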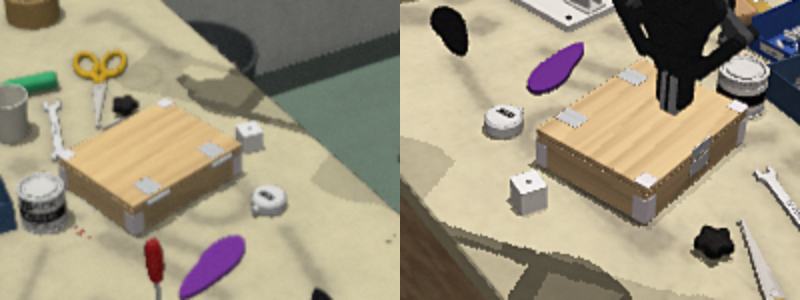

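Both views show the cover flat on the rim, the neighbours undisturbed and the hand well above the case.

```bash
python3 -c "
from rig import *
print(sign_off())"
```

```text
the job is handed in; nothing more can be done
None
```

The flap was pushed fully down over the parts first, then the cover was swung shut and pressed closed; nothing nearby looks moved, the hand is clear, and the job was handed in at about 9 s.

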